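Stopper the shaker flask and lock it down

ROBOT

A 7-joint arm with a two-finger parallel gripper is mounted at the origin on the work surface. World frame = base frame: x ahead of the robot, y to its left, z up, the work surface at z = 0. Lengths are in m, angles in rad, forces in N, time in s.
With the tool pointing down it reaches from about 0.4 to 0.85 m from the base axis. Payload 4.5 kg.
Tool frame: the origin (TCP) lies midway between the tips of the shut fingers; the grasp point (between the pads) lies 19 mm behind it; z points along the fingers, y is the line along which they close (so a half turn about z gives the same grasp; the last joint's range is limited). The gripper opens to 85 mm and grips with 20 to 120 N. Pads are 22 mm wide; open, the fingers measure 114 mm over their backs; the gripper's body (76 mm by 85 mm) begins 54 mm behind the grasp point. The pads swing forward as they close: fully open they stand 13 mm farther back than shut.
Start: joints at [1.322, 0.689, -0.195, 1.565, 0.157, 0.902, -0.215], TCP at [0.174, -0.6, 0.231] pointing down, gripper open.
Joint ranges: [-3.01, 3.01], [-0.46, 2.08], [-1.47, 1.51], [0.13, 2.56], [-1, 4.14], [0.04, 2.09], [-2.66, 2.66]. Speed limits (rad/s): [2.57, 2.57, 3.14, 3.14, 3.14, 3.14, 3.14].

INTERFACE

Orientations are given as a rotation vector (axis times angle).
In Python, from workcell import manip, sensors, viewer, order gives the robot as it stands. Calls block until the motion is done:
- manip.move_to(position, orientation): joint-space move of the TCP to a pose.
- manip.move_l(position, rot=None, v=0.15, until_force=None): straight line of the TCP; rot=None keeps the orientation; v is the mean speed in m/s. With until_force (N) it stops when the force on the tool has changed by that much, and returns True; else False.
- manip.set_joints(angles): joint-space move.
- manip.grip(opening, force=None): finger opening in m; force is the grip in N (None keeps the last); returns when the fingers have stopped.
- manip.hold(seconds).
- manip.inverse_kinematics(position, orientation): joint angles nearest the present ones, or None.
- sensors.sense(): the state.
- viewer.snapshot(name): name is "side" or "top" or "wrist"; returns (picture, depth): 420x560x3 uint8, blue, green, red; 420x560 float32, m along the optical axis (not along the pixel's ray), 0 where there is no reading.
- viewer.camera_params(name): a dict with "vertical_fov" (degrees; the focal length in pixels is half the picture's height over the tangent of half this angle, whatever the lens; pixels are square), "cx", "cy" (the principal point, pixels), "R" (3x3) and "t" (3): a world point X has camera coordinates R X + t; the wrist camera has in their place "mount" (4x4, takes a point from camera to tool coordinates, whose origin is the TCP and whose axes are the flange's). Camera axes: x right, y down, z forward; pixel columns grow to the right and rows downward; lengths in m; the calibration is good to about 2 mm. The wrist camera is an equidistant fisheye: a pixel r from the principal point sees the ray r / f radians off the axis. A picture is of the moment at which its call begins: read the wrist's pose just before it. camera_params takes no time and is no camera call.
A pose or a line that the arm cannot do raises manip.PlanningError and nothing moves.
- order.hand_in(): hands the job in; it is judged then, once.
The state is a dict: "t": time; "joint_pos": joint angles; "qvel": joint speeds; "effort": joint torques, N m; "eef_pos": TCP position; "ee_rot": TCP orientation; "ft_force": force on the tool from outside, world axes, zero at the start; "wrist_torque": the same for the moment, N m; "gripper_width": finger opening in m; "grip_force": force on a finger pad.
Only numpy, scipy, OpenCV 4.12 (cv2) and the standard library are available. Lean on these libraries where they do the work, as an engineer would, in place of code of your own. Each camera call takes 0.05 s, during which the arm holds its last target. There are 200 camera calls.

TASK

Close the amber flask on the shaker so that it can be shaken: pick up the blue stopper, lower it into the flask's neck without dropping it in, and let go once it is fully home, upright with its collar resting on the rim. Then swing the red retaining arm by its handle over the stopper until it meets its stop, and let go. Leave the green stopper and everything else on the bench as they are.

Things in the scene. Friction and masses are not known exactly. Their poses are not given: they have to be found in the camera images.
- blue_stopper: blue rubber stopper, 76 mm tall, about 80 g, standing upright on its narrow end. Origin at the centre of that end, own z up its axis. Bottom to top: tapered plug, 32 mm across at the bottom, 40 mm at 36 mm up; collar 58 mm across, 6 mm thick (36 to 42 mm up); round grip 28 mm across (42 to 76 mm up)
- blue_stopper_collar (a point): centre of the underside of the blue stopper's collar, 36 mm above its narrow end, on its axis. Fully home, this underside rests on the flask's rim and the plug is inside the neck
- blue_stopper_grip (a point): on the blue stopper's axis in its round grip, 65 mm above its narrow end (23 mm above the collar's top)
- shaker: low white bench shaker, fixed, 220 x 200 x 56 mm; an amber conical flask (86 mm across the foot, 130 mm tall) is clipped rigidly on it, a thin steel post stands 90 mm behind the flask. Origin at bench level under the flask's axis; own x from flask to post (away from the robot at zero yaw), y to the left; box from -90 to +130 mm in x, 100 mm to either side. Yaw varies up to 0.35 rad
- flask_rim (a point): centre of the mouth of the amber flask, level with its rim, 186 mm above the bench. The neck is straight, upright, 44 mm in bore, 46 mm deep, 55 mm across outside at the rim; axes as the shaker's
- retainer (a joint): red arm hinged on the post about a vertical axis: 0 = at its end stop, pad centred over the flask; grows (to 1.9 rad) as it swings out to the shaker's left, clockwise from above. Starts well out, stays where left, moves with about 0.5 N at the handle. Arm 236 to 246 mm above the bench, its pad down to 232 mm: a stopper fully home tops out at 226 mm and passes under, one that is not blocks it
- retainer_hinge (a point): on the hinge axis of the retaining arm, at the underside of the arm, 236 mm above the bench, 90 mm along the shaker's x from the flask's axis
- retainer_handle (a point): grip point of the arm's upright black handle pin, 125 mm from the hinge axis (35 mm beyond the flask's axis when the arm is at 0). The pin is round, 18 mm across, and stands from the arm's top, 246 mm, to 290 mm above the bench; this point is 270 mm above the bench
- green_stopper: the wrong stopper: same shape as the blue one but green and fatter (its tapered plug is 54 to 62 mm across, collar 72 mm, grip 28 mm) and too big for the flask; 76 mm tall, stands on its narrow end; origin at the centre of its underside
- tube_rack: purple tube rack with three capped tubes, 270 x 100 x 55 mm, lying on the bench; origin at the centre of its underside
- tip_box: pipette tip box, orange with a clear lid, 120 x 85 x 69 mm; origin at the centre of its underside
- pipette: blue and white hand pipette lying on the bench, about 250 mm long and 30 mm thick; origin under the middle of its length, own x along it towards the white tip
- beaker: glass beaker, 80 mm across and 100 mm tall; origin at the centre of its underside
- tub: clear plastic tub, 116 mm across and 140 mm tall; origin at the centre of its underside
- reagent_bottle: clear glass bottle with a blue cap, 72 mm across and 170 mm tall; origin at the centre of its underside
Things that resemble listed ones, but are neither listed nor needed, are in the scene too. There is more than one size of the blue_stopper; the one meant has the size given above.

How it is judged:
On the way, in this order (a step that is already met when the one before it is completed fails the run):
1. the fingers hold the blue stopper with its narrow end at least 8 mm down inside the flask's neck (z of blue_stopper in the frame of flask_rim below -0.008 m and horizontal distance between blue_stopper and flask_rim below 0.012 m and contact force between the fingers and blue_stopper above 0.5 N), for 0.1 s.
2. the stopper is fully home and let go while the retaining arm is still swung out (z of blue_stopper_collar in the frame of flask_rim between -0.004 and 0.004 m and horizontal distance between blue_stopper_collar and flask_rim below 0.005 m and angle between blue_stopper's own z axis and vertical below 0.08 rad and value of joint retainer above 0.8 rad and contact force between the fingers and blue_stopper below 0.1 N), for 0.2 s.
At the end, for the whole second after the job is handed in: the blue stopper sits in the flask: collar underside within 4 mm of the rim's height and 5 mm of its centre, axis within 0.08 rad of vertical, at rest; the retaining arm is within 0.12 rad of its stop over the stopper and at rest (z of blue_stopper_collar in the frame of flask_rim between -0.004 and 0.004 m and horizontal distance between blue_stopper_collar and flask_rim below 0.005 m and angle between blue_stopper's own z axis and vertical below 0.08 rad and linear speed of blue_stopper below 0.02 m/s and value of joint retainer below 0.12 rad and velocity of joint retainer between -0.05 and 0.05 rad/s); the robot touches nothing.
It fails at once if the green stopper is shifted by more than 30 mm (distance of green_stopper from where it was at the start of the episode above 0.03 m).
It fails at once if another loose thing on the bench is shifted by more than 30 mm (distance of any of tube_rack, tip_box, pipette, beaker, tub, reagent_bottle from where it was at the start of the episode above 0.03 m).
It also fails if it takes over 54 s, if anything falls off the work surface, if the arm or the gripper's body presses on something with over 40 N, if the wrist force passes 120 N, or if a joint passes its speed limit or range.

## Working session

There is one attempt and no reset: what is moved stays moved. The work goes in short steps, each a Python script; the robot and the scene stay as the last script left them, time stands still between calls to the robot, and variables do not carry over. Pictures are saved under pics/ and viewed, at most 10 in all, crops included, and the job is handed in when it is done.

```bash
ls; mkdir -p pics
cat > h.py <<'E'
import numpy as np, cv2
from workcell import manip, sensors, viewer, order
def snap(n):
    p,d=viewer.snapshot(n); return p,d
def K(c,shape=(420,560)):
    return shape[0]/2/np.tan(np.radians(c["vertical_fov"])/2)
def cloud(n,d):
    c=viewer.camera_params(n); f=K(c); v,u=np.mgrid[0:420,0:560]
    P=np.stack([(u-c["cx"])/f*d,(v-c["cy"])/f*d,d],-1)
    return (P-np.array(c["t"]))@np.array(c["R"])   # world
def ray_plane(n,u,v,z):
    c=viewer.camera_params(n); f=K(c); R=np.array(c["R"]);o=-R.T@np.array(c["t"])
    r=R.T@np.array([(u-c["cx"])/f,(v-c["cy"])/f,1]); return o+r*(z-o[2])/r[2]
E
python3 - <<'E'
from h import *
for n in ("top","side"):
    p,d=snap(n); cv2.imwrite(f"pics/{n}0.png",p); np.savez(f"{n}0.npz",p=p,d=d)
    c=viewer.camera_params(n); R=np.array(c["R"]); print(n,c["vertical_fov"],(-R.T@np.array(c["t"])).round(3),R.round(2).tolist(),(d>0).mean())
s=sensors.sense(); print(s["t"],s["eef_pos"],s["ee_rot"],s["gripper_width"])
E
```

```text
pics
top 47.682385535750285 [0.366 0.002 1.62 ] [[-0.01, -1.0, 0.0], [-0.99, 0.01, -0.15], [0.15, -0.0, -0.99]] 0.995922619047619
side 47.242141480026106 [ 0.143 -1.095  0.865] [[0.93, -0.36, 0.01], [-0.18, -0.48, -0.86], [0.32, 0.8, -0.51]] 0.9960671768707483
0.1 [ 0.17419532 -0.59960184  0.23054297] [-3.10854881e+00 -4.42631795e-01  5.31419997e-04] 0.08537553014003293
```

View pics/top0.png

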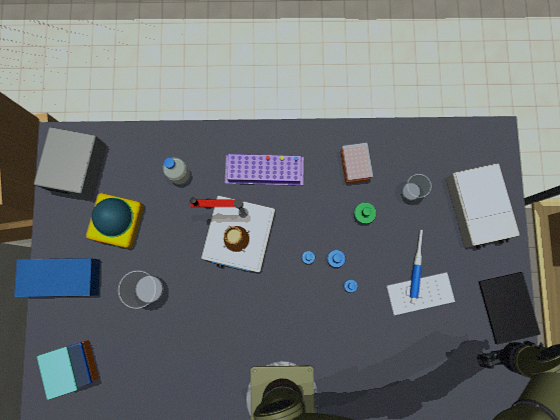

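View pics/side0.png

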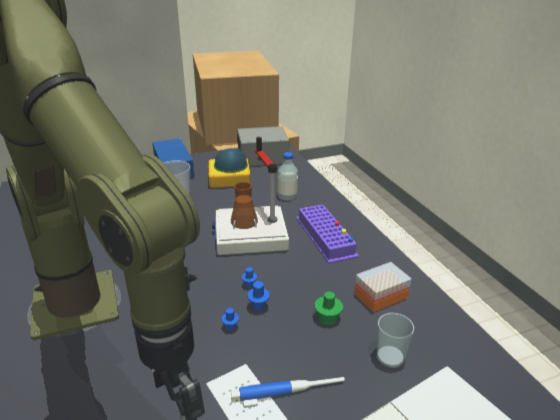

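The top view shows three blue stoppers at (309,257), (337,259) and (351,286). It also shows green at (365,213), the flask mouth near (235,236), and the red arm running from about (240,204) to (195,203). I'll measure sizes next.

```bash
cat > m.py <<'E'
from h import *
T=np.load("top0.npz");S=np.load("side0.npz")
C={}
for n,A in (("top",T),("side",S)):
    p,d=A["p"],A["d"]; W=cloud(n,d); hsv=cv2.cvtColor(p,cv2.COLOR_BGR2HSV)
    m=cv2.inRange(hsv,(98,120,60),(125,255,255))
    k,l,st,ce=cv2.connectedComponentsWithStats(m)
    for i in range(1,k):
        if st[i,4]<40: continue
        w=W[(l==i)]; top=np.percentile(w[:,2],97)
        if not(0.02<top<0.12): continue
        g=w[w[:,2]>top-.006]; col=w[(w[:,2]<top-.02)]
        print(n,st[i],ce[i].round(),"ztop",top.round(3),"grip c",np.median(g,0).round(3),"extent",(np.percentile(w,99,0)-np.percentile(w,1,0)).round(3), "zs",np.percentile(w[:,2],[5,25,50,75,95]).round(3))
p,d=T["p"],T["d"];W=cloud("top",d);hsv=cv2.cvtColor(p,cv2.COLOR_BGR2HSV)
red=cv2.inRange(hsv,(0,150,80),(6,255,255))|cv2.inRange(hsv,(174,150,80),(180,255,255))
red[:180]=0;red[230:]=0;red[:,:180]=0;red[:,260:]=0
w=W[red>0]; w=w[w[:,2]>.2]; print("red n",len(w),"z",np.median(w[:,2]),w.min(0),w.max(0)); print(cv2.fitLine(w[:,:2].astype(np.float32),cv2.DIST_L2,0,.01,.01).ravel())
ok=(W[...,2]>.05)&(W[...,2]<.062)&(hsv[...,1]<40)
ok[:,:180]=0;ok[:,300:]=0;ok[:190]=0;ok[290:]=0
q=W[ok][:,:2].astype(np.float32); print("shaker",len(q),cv2.minAreaRect(q))
for nm,z0,z1 in(("rim",.17,.20),("high",.25,.31)):
    o=(W[...,2]>z0)&(W[...,2]<z1); o[:,:180]=0;o[:,300:]=0;o[:190]=0;o[290:]=0
    print(nm,o.sum(), W[o].min(0).round(3),W[o].max(0).round(3),cv2.minEnclosingCircle(W[o][:,:2].astype(np.float32)))
a=cv2.resize(T["p"][190:310,170:390],None,fx=3.6,fy=3.6,interpolation=cv2.INTER_CUBIC)
cv2.imwrite("pics/crop1.png",a[:600])
E
python3 m.py
```

```text
top [302 251  13  13 138] [308. 257.] ztop 0.061 grip c [ 0.455 -0.095  0.059] extent [0.04  0.039 0.064] zs [0.005 0.03  0.033 0.039 0.059]
top [327 250  18  18 254] [336. 258.] ztop 0.08 grip c [ 0.448 -0.187  0.077] extent [0.054 0.053 0.081] zs [0.004 0.04  0.045 0.057 0.079]
top [  14  258   78   39 2846] [ 53. 277.] ztop 0.087 grip c [0.398 0.73  0.083] extent [0.118 0.238 0.018] zs [0.075 0.079 0.081 0.083 0.086]
top [410 265  12  33 277] [415. 281.] ztop 0.034 grip c [ 0.354 -0.448  0.031] extent [0.105 0.038 0.034] zs [0.015 0.022 0.026 0.029 0.033]
top [344 279  14  14 143] [350. 286.] ztop 0.061 grip c [ 0.359 -0.233  0.059] extent [0.043 0.041 0.066] zs [0.002 0.03  0.032 0.038 0.06 ]
top [ 68 342  24  42 137] [ 84. 361.] ztop 0.096 grip c [0.19  0.635 0.119] extent [0.121 0.084 0.15 ] zs [0.062 0.069 0.072 0.077 0.09 ]
side [153 139  41  39 683] [172. 151.] ztop 0.083 grip c [0.402 0.719 0.08 ] extent [0.117 0.233 0.068] zs [0.065 0.077 0.079 0.081 0.082]
side [242 267  28  44 654] [255. 289.] ztop 0.077 grip c [ 0.448 -0.189  0.076] extent [0.053 0.136 0.079] zs [0.003 0.029 0.041 0.053 0.076]
side [221 307  18  24 271] [230. 319.] ztop 0.057 grip c [ 0.359 -0.235  0.055] extent [0.039 0.057 0.059] zs [0.003 0.028 0.031 0.043 0.056]
side [240 380  52  20 669] [266. 390.] ztop 0.031 grip c [ 0.359 -0.453  0.028] extent [0.162 0.232 0.291] zs [0.012 0.019 0.025 0.028 0.03 ]
red n 272 z 0.24698072644583535 [0.36614519 0.0019033  0.23289611] [0.61889713 0.25909384 1.6199741 ]
[0.3066248  0.95183045 0.6022855  0.18881306]
shaker 2547 ((0.5357076525688171, 0.13668112456798553), (0.19868104159832, 0.21773716807365417), 76.48409271240234)
rim 115 [0.491 0.114 0.172] [0.601 0.169 0.196] ((0.5464102029800415, 0.13271062076091766), 0.05745386332273483)
high 102 [0.591 0.109 0.25 ] [0.617 0.254 0.297] ((0.6059236526489258, 0.18162944912910461), 0.07292146980762482)
```

View pics/crop1.png

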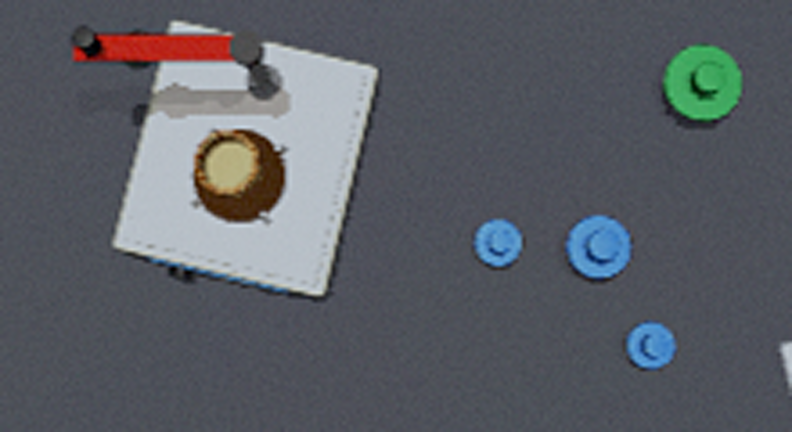

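The crop shows the middle blue stopper, crop (600,246) = image (337,259), is visibly bigger. It measures about 77 mm tall with a 54+ mm collar, against 59 mm and 40 mm for the small ones at (309,257) and (351,286). It is the one meant. Next I'll get precise positions by casting rays onto known heights.

```bash
cat > m2.py <<'E'
from h import *
T=np.load("top0.npz");S=np.load("side0.npz")
p=T["p"];hsv=cv2.cvtColor(p,cv2.COLOR_BGR2HSV)
def onp(cnt,z,n="top"): return np.array([ray_plane(n,u,v,z)[:2] for u,v in cnt.reshape(-1,2)],np.float32)
# stopper collar outline at z=.042
m=cv2.inRange(hsv,(98,120,60),(125,255,255)); box=np.zeros_like(m); box[248:270,325:348]=255
c=max(cv2.findContours(m&box,0,cv2.CHAIN_APPROX_NONE)[0],key=cv2.contourArea); print("stopper",cv2.minEnclosingCircle(onp(c,.040)))
# grip top brighter? via side view: collar
ps=S["p"];hs=cv2.cvtColor(ps,cv2.COLOR_BGR2HSV); ms=cv2.inRange(hs,(98,120,40),(125,255,255))
col=np.where(ms[280:320,243:275]>0); Ws=cloud("side",S["d"])[280:320,243:275][col]
g=Ws[(Ws[:,2]>.071)&(Ws[:,2]<.08)]; print("side grip top",len(g),(g.min(0)+g.max(0))[:2]/2)
# rim: beige interior
for lo,hi,nm in (((15,40,120),(35,200,255),"beige"),((8,60,60),(35,255,255),"amber")):
    b=cv2.inRange(hsv,lo,hi); bb=np.zeros_like(b); bb[222:256,218:252]=255
    c=max(cv2.findContours(b&bb,0,cv2.CHAIN_APPROX_NONE)[0],key=cv2.contourArea)
    print(nm,cv2.boundingRect(c),cv2.minEnclosingCircle(onp(c,.186)))
W=cloud("top",T["d"]); o=np.zeros(W.shape[:2],bool); o[220:258,215:255]=1; o&=(W[...,2]>.178)&(W[...,2]<.192)
q=W[o][:,:2]; A=np.c_[2*q,np.ones(len(q))]; s=np.linalg.lstsq(A,(q**2).sum(1),rcond=None)[0]; print("rim depth fit",len(q),s[:2],np.sqrt(s[2]+s[:2]@s[:2]), cv2.minEnclosingCircle(q.astype(np.float32)))
# dark pin top / arm
h=(W[...,2]>.28)&(W[...,2]<.3); h[:,260:]=0;h[:180]=0;h[230:]=0;h[:,:180]=0
k,l,st,ce=cv2.connectedComponentsWithStats(h.astype(np.uint8))
for i in range(1,k): print("pin?",st[i],ray_plane("top",*ce[i],.29),W[l==i].mean(0))
h=(W[...,2]>.236)&(W[...,2]<.26); h[:,260:]=0;h[:180]=0;h[230:]=0;h[:,:180]=0
r=cv2.minAreaRect(W[h][:,:2].astype(np.float32)); print("arm",h.sum(),r,cv2.boxPoints(r).round(3).tolist())
Wsd=cloud("side",S["d"]); h=(Wsd[...,2]>.27)&(Wsd[...,2]<.295)&(np.abs(Wsd[...,0]-.6)<.06)&(np.abs(Wsd[...,1]-.2)<.15); print("side pin",h.sum(),Wsd[h].mean(0), Wsd[h].std(0))
q=(Wsd[...,2]>.178)&(Wsd[...,2]<.19)&(np.hypot(Wsd[...,0]-.516,Wsd[...,1]-.141)<.05);q=Wsd[q];print("side rim",len(q),q.min(0),q.max(0))
E
python3 m2.py; sed -i 's/T\["p"\]\[190:310,170:390\]/S["p"][130:330,180:440]/;s/3.6/3/g;s/crop1/crop2/' m.py; tail -2 m.py; python3 m.py>/dev/null
```

```text
stopper ((0.44857650995254517, -0.18574601411819458), 0.030322086066007614)
side grip top 71 [ 0.44974457 -0.18617912]
beige (225, 227, 17, 17) ((0.5162157416343689, 0.14131030440330505), 0.026537785306572914)
amber (224, 226, 25, 25) ((0.5075333118438721, 0.13326449692249298), 0.04038531333208084)
rim depth fit 96 [0.51673314 0.14195413] 0.024603930209205368 ((0.5168542861938477, 0.14204269647598267), 0.027359705418348312)
pin? [190 198   7   6  33] [0.60521182 0.24417032 0.29      ] [0.60514401 0.24409633 0.29037878]
arm 363 ((0.6049216985702515, 0.1827196478843689), (0.15232570469379425, 0.03048386052250862), 88.15904235839844) [[0.5870000123977661, 0.10700000077486038], [0.6179999709129333, 0.10599999874830246], [0.6230000257492065, 0.257999986410141], [0.5920000076293945, 0.2590000033378601]]
side pin 42 [0.60583318 0.24181135 0.28151061] [0.00505349 0.00522014 0.00611238]
side rim 98 [0.49081455 0.11299623 0.17807053] [0.5437575  0.17170274 0.18870756]
a=cv2.resize(S["p"][130:330,180:440],None,fx=3,fy=3,interpolation=cv2.INTER_CUBIC)
cv2.imwrite("pics/crop2.png",a[:600])
```

View pics/crop2.png

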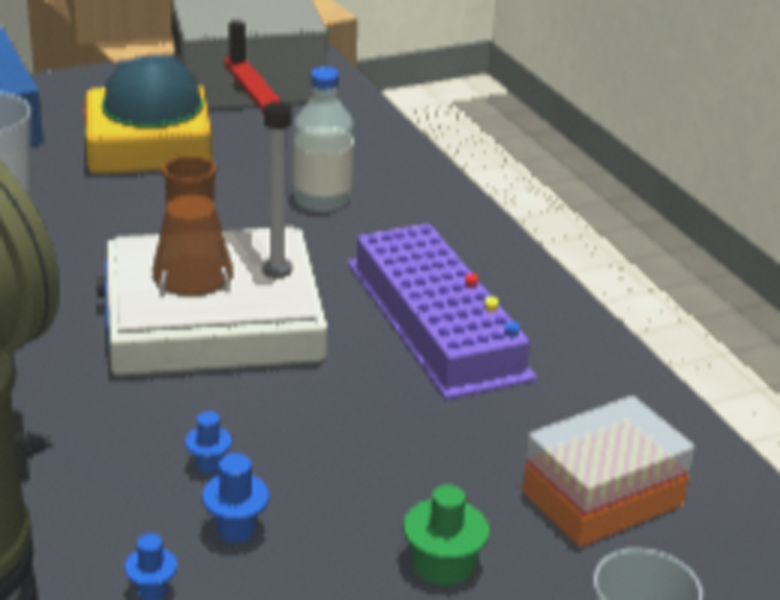

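The side crop agrees: the medium-sized blue stopper at crop (235,495), with both small ones beside it. The flask rim is at crop (190,165) and the retainer is swung out left with its pin at (237,40). The numbers cross-check, with the rim at about (0.5165,0.1415) and the hinge-to-pin distance at about 0.123. Now the pick.

```bash
cat >> h.py <<'E'
from scipy.spatial.transform import Rotation as Rn
def down(y): return (Rn.from_euler("z",y)*Rn.from_euler("x",np.pi)).as_rotvec()
def st():
    s=sensors.sense(); print("t%.2f"%s["t"],np.round(s["eef_pos"],4),"F",np.round(s["ft_force"],1),"w%.4f g%.1f"%(s["gripper_width"],s["grip_force"]),"q7 %.2f"%s["joint_pos"][6]); return s
STOP=np.array([.449,-.186]);RIM=np.array([.5166,.1416]);TH=-0.236
xh=np.array([np.cos(TH),np.sin(TH)]);HIN=RIM+.09*xh
E
python3 - <<'E'
from h import *
for n,p,y in (("pick",[*STOP,.046],0),("pick",[*STOP,.046],.28),("place",[*RIM,.196],0),("h0",[.605,.2435,.252],-np.pi/2),("h0b",[.605,.2435,.252],np.pi/2),("h1",[*(HIN-.125*xh),.252],TH),("h1b",[*(HIN-.125*xh),.252],TH+np.pi)):
    q=manip.inverse_kinematics(p,down(y)); print(n,y,None if q is None else np.round(q,2))
manip.grip(.06)
manip.move_to([*STOP,.14],down(0)); st()
manip.move_l([*STOP,.047],v=.12); st()
p,d=snap("side"); cv2.imwrite("pics/g1.png",cv2.resize(p[200:350,150:350],None,fx=3,fy=3))
E
```

```text
pick 0 [ 0.31  0.85 -0.02  2.11  0.06  0.18 -1.34]
pick 0.28 [ 0.32  0.85 -0.04  2.11  0.17  0.18 -1.17]
place 0 [-0.38  0.62  0.05  1.88 -0.04  0.64 -1.88]
h0 -1.5707963267948966 [ 0.09  0.97 -1.26  1.43  0.92  1.4   1.96]
h0b 1.5707963267948966 [-0.17  0.75 -0.56  1.44  0.42  1.07 -0.81]
h1 -0.236 [-0.38  0.5  -0.02  1.9   0.01  0.74 -2.21]
h1b 2.9055926535897934 [ 0.18  0.65 -0.95  1.87  0.64  0.96  0.27]
t2.31 [ 0.449  -0.1873  0.1402] F [-0.8 -0.8  0.1] w0.0598 g0.0 q7 -1.34
t3.23 [ 0.4493 -0.1863  0.0474] F [ 0.1 -0.   0.6] w0.0601 g0.0 q7 -1.35
```

View pics/g1.png

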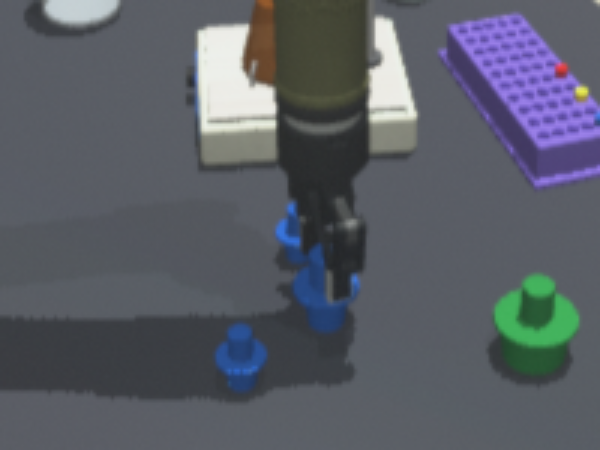

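The fingers straddle the grip, at crop (325,265), without touching anything. Grip and carry.

Run:
```python
from h import *
manip.grip(.0,40); s=st()
p0=np.array(s["eef_pos"])
manip.move_l([p0[0],p0[1],.27],v=.2); st()
manip.move_l([*RIM,.27],v=.2); s=st()
for n in("side","top"):
    p,d=snap(n); np.savez(f"{n}1.npz",p=p,d=d)
    hsv=cv2.cvtColor(p,cv2.COLOR_BGR2HSV);m=cv2.inRange(hsv,(98,120,40),(125,255,255));W=cloud(n,d)
    k=(m>0)&(np.hypot(W[...,0]-RIM[0],W[...,1]-RIM[1])<.06)&(W[...,2]>.19); w=W[k]
    print(n,len(w),w.min(0).round(3),w.max(0).round(3))
p=np.load("side1.npz")["p"]; cv2.imwrite("pics/g2.png",cv2.resize(p[110:290,180:330],None,fx=3.3,fy=3.3,interpolation=cv2.INTER_CUBIC))
```

```text
t3.67 [ 0.4493 -0.1861  0.0476] F [-0.1  0.2  5.8] w0.0270 g39.0 q7 -1.35
t4.94 [ 0.4486 -0.1858  0.2691] F [ 0.7 -0.8 -1.2] w0.0268 g39.4 q7 -1.31
t6.77 [0.5165 0.1402 0.27  ] F [ 0.2  0.7 -0.8] w0.0269 g39.4 q7 -1.96
side 212 [0.488 0.107 0.222] [0.547 0.166 0.299]Traceback (most recent call last):
  File "<stdin>", line 10, in <module>
    return umr_minimum(a, axis, None, out, keepdims, initial, where)
ValueError: zero-size array to reduction operation minimum which has no identity
```

Run:
```python
import numpy as np,cv2
p=np.load("side1.npz")["p"]; cv2.imwrite("pics/g2.png",cv2.resize(p[110:290,180:330],None,fx=3.3,fy=3.3,interpolation=cv2.INTER_CUBIC))
```

```text
(no output)
```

View pics/g2.png

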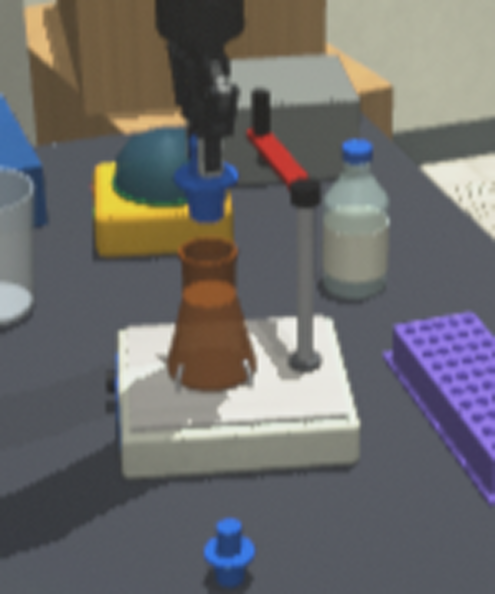

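The stopper is upright and centred over the mouth (plug at crop x≈207, rim at x≈209). Lower it until contact.

Run:
```python
from h import *
print(manip.move_l([*RIM,.220],v=.08,until_force=6)); st()
manip.hold(.15); s=st()
print(manip.move_l([*RIM,.1935],v=.03,until_force=6)); manip.hold(.1); st()
```

```text
False
t7.64 [0.5169 0.1417 0.2203] F [ 0.4 -0.3 -1.2] w0.0270 g39.4 q7 -1.96
t7.79 [0.517  0.1417 0.2206] F [ 0.4  0.5 -0.2] w0.0267 g39.4 q7 -1.96
True
t8.60 [0.5164 0.1418 0.1974] F [-0.2  0.5  3. ] w0.0272 g39.8 q7 -1.97
```

Contact came at z=0.1974, against 0.1976 expected for fully home. Release and rise.

Run:
```python
from h import *
manip.grip(.06); manip.hold(.3); st()
manip.move_l([*RIM,.34],v=.2); st()
p,d=snap("side"); W=cloud("side",d); hsv=cv2.cvtColor(p,cv2.COLOR_BGR2HSV);m=cv2.inRange(hsv,(98,120,40),(125,255,255))
w=W[(m>0)&(np.hypot(W[...,0]-RIM[0],W[...,1]-RIM[1])<.06)&(W[...,2]>.15)]
print(len(w),w.min(0).round(3),w.max(0).round(3),np.percentile(w[:,2],[5,95]))
a=p[90:250,180:360]; cv2.imwrite("pics/g3.png",cv2.resize(a,None,fx=3.5,fy=3.5,interpolation=cv2.INTER_CUBIC))
```

```text
t9.32 [0.5157 0.1414 0.1971] F [-0.3 -0.   0.2] w0.0597 g0.0 q7 -1.97
t10.18 [0.5159 0.1413 0.339 ] F [ 0.4 -0.6 -0.7] w0.0601 g0.0 q7 -1.95
186 [0.488 0.111 0.186] [0.545 0.158 0.228] [0.18801598 0.22516304]
```

View pics/g3.png

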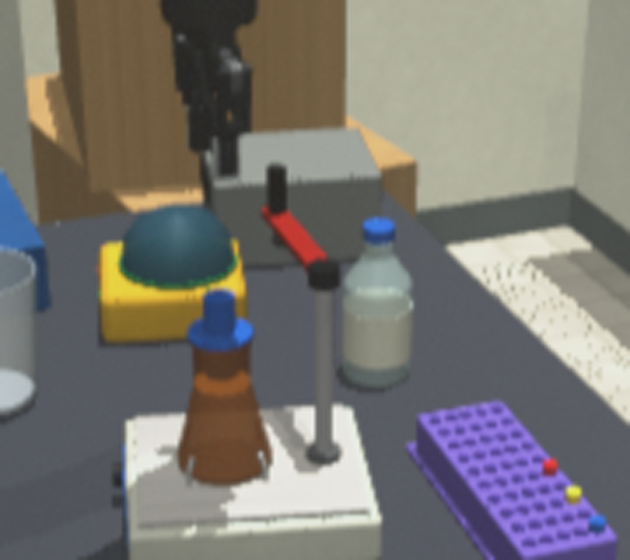

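The stopper is home and upright, collar on the rim at crop (220,333), with its top at about 0.226. Now straddle the handle pin and swing it along the arc.

```bash
cat >> h.py <<'E'
def hp(th,z,r=.124):
    a=TH+np.pi-th; return [*(HIN+r*np.array([np.cos(a),np.sin(a)])),z],down(a)
E
python3 - <<'E'
from h import *
PIN=np.array([.605,.2435]); d=PIN-HIN; th0=TH+np.pi-np.arctan2(d[1],d[0]); print("theta0",th0,np.hypot(*d))
a=TH+np.pi-th0
manip.grip(.05)
manip.move_to([*PIN,.335],down(a)); st()
print(manip.move_l([*PIN,.2535],v=.1,until_force=6)); st()
manip.grip(.024,20); s=st()
if s["gripper_width"]>.017:
    for th in np.arange(th0-.15,.25,-.15):
        hit=manip.move_l(*hp(th,.2535),v=.1,until_force=12)
        if hit: print("HIT",th); break
    st()
p,dd=snap("side"); cv2.imwrite("pics/g4.png",cv2.resize(p[90:250,180:360],None,fx=3.5,fy=3.5,interpolation=cv2.INTER_CUBIC))
E
```

```text
theta0 1.342073604200305 0.12294664003114547
t11.64 [0.6048 0.2431 0.3349] F [-0.1 -0.   0.1] w0.0500 g0.0 q7 -0.70
False
t12.61 [0.6054 0.2438 0.2543] F [ 0.1  0.  -0.2] w0.0494 g0.0 q7 -0.74
t12.97 [0.6051 0.2436 0.2538] F [-0.4  0.5  0.5] w0.0239 g0.0 q7 -0.74
t15.31 [0.4977 0.1836 0.2536] F [-0.1 -0.4  0.3] w0.0242 g0.0 q7 0.06
```

View pics/g4.png

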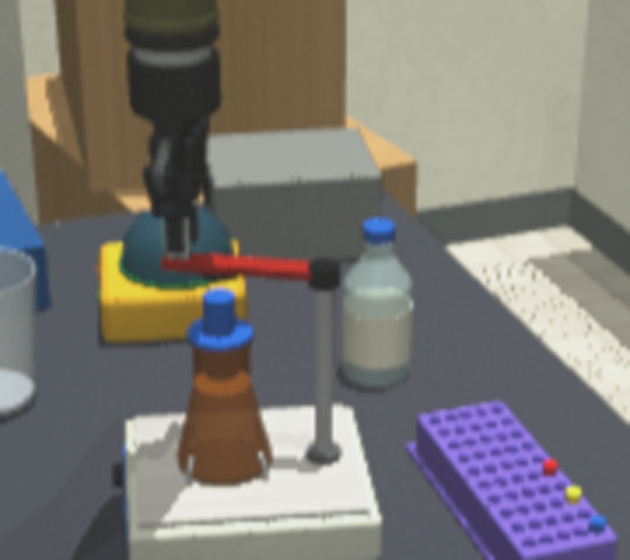

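The arm follows the gripper; the pin is held at crop (178,245). Continue gently to the stop, then open and check with the camera before handing in.

Run:
```python
from h import *
hit=False
for th,v in ((.3,.06),(.15,.04),(-.1,.03)):
    hit=manip.move_l(*hp(th,.2535),v=v,until_force=5); s=st()
    if hit: break
e=np.array(s["eef_pos"])[:2]-HIN; print(hit,th,"theta tool",TH+np.pi-np.arctan2(e[1],e[0]))
manip.grip(.05); manip.hold(.2); st()
e=sensors.sense()["eef_pos"]; manip.move_l([e[0],e[1],.36],v=.15); st()
manip.move_to([.42,-.15,.36],down(0.3)); st()
for n in("top","side"):
    p,d=snap(n); np.savez(f"{n}2.npz",p=p,d=d)
W=cloud("top",np.load("top2.npz")["d"])
h=(W[...,2]>.28)&(W[...,2]<.3)&(np.hypot(W[...,0]-HIN[0],W[...,1]-HIN[1])<.15)
c=W[h].mean(0)[:2]; q=c-HIN; print("pin",h.sum(),c,"theta",TH+np.pi-np.arctan2(q[1],q[0]),np.hypot(*q))
pt=np.load("top2.npz")["p"][185:285,190:290]; ps=np.load("side2.npz")["p"][110:270,180:340]
cv2.imwrite("pics/g5.png",np.hstack([cv2.resize(i,(390,390),interpolation=cv2.INTER_CUBIC) for i in(pt,ps)]))
```

```text
t15.61 [0.4978 0.1846 0.2536] F [-0.5  0.   0.7] w0.0233 g0.0 q7 0.06
t16.23 [0.4893 0.1673 0.2536] F [-0.5  0.4 -0.1] w0.0240 g0.0 q7 0.20
t16.93 [0.4842 0.1486 0.2535] F [0.8 1.7 1. ] w0.0243 g0.8 q7 0.36
True -0.1 theta tool -0.006232536750062412
t17.50 [0.4837 0.1481 0.2531] F [ 0.3 -0.6  0. ] w0.0500 g0.0 q7 0.36
t18.36 [0.4833 0.1476 0.3592] F [-0.   0.1  0.2] w0.0500 g0.0 q7 0.49
t19.81 [ 0.4202 -0.1492  0.3597] F [ 0.2 -0.3  0.6] w0.0499 g0.0 q7 -1.14
pin 33 [0.48274645 0.15014848] theta 0.003170542201065274 0.12491456208950699
```

View pics/g5.png

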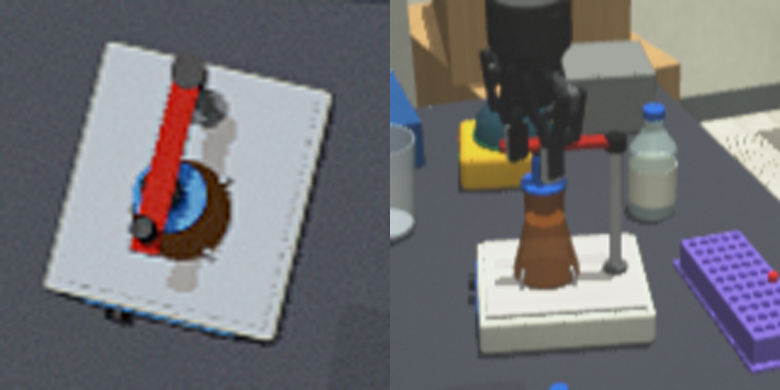

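The arm lies over the stopper at its stop (pin at about 0.00 rad). The stopper is still upright on the rim and the gripper is clear.

```bash
python3 -c "
from h import *
manip.hold(.3); st(); print(order.hand_in())"
```

```text
t20.21 [ 0.4201 -0.1498  0.36  ] F [-0.5  0.5 -0. ] w0.0503 g0.0 q7 -1.14
the job is handed in; nothing more can be done
None
```

The blue stopper is fully home in the flask and released, the red retaining arm is at its stop over it (measured about 0.00 rad), and the job was handed in at about 20 s; the hand-in gave no verdict.

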